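# Clear the tin off the storage box, open it and put the glass jar away

## Robot

A 7-joint arm with a two-finger parallel gripper is mounted at the origin on the work surface. World frame = base frame: x ahead of the robot, y to its left, z up, the work surface at z = 0. Lengths are in m, angles in rad, forces in N, time in s.
With the tool pointing down it reaches from about 0.4 to 0.875 m from the base axis. Payload 6.5 kg.
Tool frame: the origin (TCP) lies at the very end of the fingers, on their centre line; the grasp point (between the pads) lies 19 mm behind it; z points along the fingers, y is the line along which they close (so a half turn about z gives the same grasp; the last joint's range is limited). The gripper opens to 85 mm and grips with 20 to 120 N. Pads are 22 mm wide; open, the fingers measure 114 mm over their backs; the gripper's body (76 mm by 85 mm) begins 54 mm behind the grasp point. The pads swing forward as they close: fully open they stand 13 mm farther back than shut.
Start: joints at [1.243, 0.536, -0.004, 1.538, 0.003, 1.067, -0.071], TCP at [0.168, -0.628, 0.231] pointing down, gripper open.
Joint ranges: [-2.7, 2.7], [-0.37, 2.16], [-1.27, 1.26], [0.24, 2.4], [-1.31, 4.45], [0.19, 1.91], [-2.76, 2.76]. Speed limits (rad/s): [2.39, 2.39, 3.14, 3.14, 3.14, 3.14, 3.14].

## Interface

Orientations are given as a 3x3 rotation matrix whose columns are the frame's x, y, z axes.
In Python, from bench import get_state, read_camera, hand_in, recognise gives the robot as it stands.
- The arm moves only by the tool servo_tool, never from a script. Its argument "moves" is a list of rows, each an object of numbers: "dx", "dy", "dz": the shift along the tool's x, y, z in mm; "wx", "wy", "wz": the turn, a rotation vector about the tool's x, y, z in rad; "grip": the closure, from -1 (fully open) to 1 (shut). A call has 1 to 20 rows; each row shifts and turns the commanded pose from where the row before left it, along the tool's axes as they then stand; what a row does not reach is not made up. A row lasts 1/8 s, in which the tool goes at most 62.5 mm and 10.7 degrees, less where a joint would pass 70% of its speed; a pose out of reach is approached as far as the arm can. A call is refused whole if a number of a shift passes 62.5 or a number of a turn 0.188, either way. A call with a gripper value outside its range is refused whole. The fingers move at their own pace and stop on an object; the grip force is fixed at half the most. Time passes only in rows, so rows that do not move let the fingers close. It gives the time, the measured TCP pose, the force, the opening and the grip force at its end, in the units of the state.
- get_state(): the state, without advancing time (a new reading comes with each control period).
- read_camera(name): name is "scene" or "side" or "wrist"; returns a dict with "img" (420x560x3 uint8, red, green, blue), "z_map" (420x560 float32, m along the optical axis (not along the pixel's ray), 0 where there is no reading), "fov_y" (degrees; the focal length in pixels is half the picture's height over the tangent of half this angle, whatever the lens; pixels are square), "cx", "cy" (the principal point, pixels), "k1" (the pictures are not rectified: a ray, as slopes to the right and down, at radius r is drawn at 1 + k1 r^2 times it, then the intrinsics apply), "R" (3x3) and "t" (3): a world point X has camera coordinates R X + t. Camera axes: x right, y down, z forward; pixel columns grow to the right and rows downward; lengths in m; the calibration is good to about 2 mm. A picture is of the moment at which its call begins.
- hand_in(): hands the job in; it is judged then, once.
Trained networks look in a picture, given as the dict that the camera call returned (one of the last four; its "shot" number tells which), for a name from the list of things; names that differ only in an ending like _2 or _b are one class to them, and where a whole thing is asked for, a point or a joint stands for the part that bears it (a point fixed in the world has none). Each returns a list of dicts, best first, with "p" (0 to 1); they miss things now and then, are a little off and sometimes report something else, mostly with a low value. They report only what shows in the picture. A call takes as long as a camera call. They do not tell look-alikes from the thing itself.
- recognise(picture, target): "xy" ([column, row] in pixels, amid what is visible of it).
The state is a dict: "time_s": time; "joint_pos": joint angles; "joint_vel": joint speeds; "tau": joint torques, N m; "position": TCP position; "tool_rot": TCP orientation; "force": force on the tool from outside, world axes, zero at the start; "wrist_torque": the same for the moment, N m; "finger_gap": finger opening in m; "grip_force": force on a finger pad.
Only numpy, scipy, OpenCV 4.12 (cv2) and the standard library are available. Lean on these libraries where they do the work, as an engineer would, in place of code of your own. Each camera call takes 0.05 s, during which the arm holds its last target. There are 200 camera calls.

## Task

The green-capped glass jar belongs in the white storage box, but a red tin is standing on the box's lid: first move the tin onto the metal tray with the other tins, then swing the lid up and back as far as it goes (it stays where it is left) and stand the jar upright on the floor of the box, leaving the lid open. The jar is thin glass, so grip it lightly (at most about 45 N at each finger), and set tin and jar down upright without dropping or tipping them. Leave everything else where it stands.

Things in the scene. Friction and masses are not known exactly. Their poses are not given: they have to be found in the camera images.
- bin: white open-topped plastic storage box fixed to the table, 180 (x) x 260 (y) x 105 (z) mm, walls and floor 5 mm thick, closed by a blue hinged lid; origin at the centre of its underside; its x axis points from the front (tab side) to the hinge side, z up. Inner floor at z = 5 mm
- lid (a joint): angle of the lid's hinge: 0 = closed, 1.57 = upright, 1.75 = leaning back at its stop; a stiff hinge that stays where it is left and gives way to about 1.5 N at the tab. The lid is an 8 mm blue plate covering the box, 120 g, its top at z = 113.5 mm when closed
- lid_tab (a point): centre of the purple grip tab jutting out level from the middle of the lid's front edge: 40 mm wide (along the hinge), 12 mm thick, out to 55 mm from the box's front face; this point is 32 mm out from the face, 212 mm from the hinge line. Turns with the lid: closed, x points to the hinge, y along it, z up. Pinched from above across its width, it turns between the fingers
- lid_hinge (a point): middle of the lid's hinge line, on the box's far top edge (105.5 mm high); the hinge runs along the box's y axis
- tin: food tin with red label standing on the lid, 63 mm diameter, 95 mm high, 0.3 to 0.5 kg; origin at the centre of its underside, z up its axis
- tray: shallow aluminium tray fixed to the table, 280 (x) x 180 (y) mm, rim 15 mm high, inner floor 4 mm high; origin at the centre of its underside; two black tins stand in its -x half
- tray_free (a point): a free place on the tray's inner floor, middle of its empty half, 60 mm from the tray's centre; a tin may stand anywhere free on the tray
- jar: thin glass jar with green screw cap standing on the table, 52 mm diameter (cap 46 mm, the top 17 mm), 85 mm high, about 0.18 kg; origin at the centre of its underside, z up its axis
- spice: bystander: amber spice jar with red cap beside the glass jar, 42 mm diameter, 100 mm high; origin at the centre of its underside
- tin_b: bystander: black tin in the tray, 63 mm diameter, 95 mm high; origin at the centre of its underside
- tin_c: bystander: black tin in the tray, as tin_b
- oil_a: bystander: yellow oil bottle at the back, 68 mm diameter, 235 mm high; origin at the centre of its underside
- oil_b: bystander: yellow oil bottle at the back, as oil_a
- pickles: bystander: large green glass jar at the back, 84 mm diameter, 130 mm high; origin at the centre of its underside
There are look-alikes about, which are no part of the job. Leave any blue or purple look-alike of the tin alone.

How it is judged:
By the outcome, as a careful person would: the job done as asked, in the order asked, and still so for the second after the job is handed in, with the robot touching nothing.
It also fails if it takes over 72 s, if anything falls off the work surface, if the arm or the gripper's body presses on something with over 40 N, if the wrist force passes 120 N, or if a joint passes its speed limit or range.

## Working session

There is one attempt and no reset: what is moved stays moved. The work goes in short steps, Python scripts to look and compute and a tool call to move; the robot and the scene stay as the last step left them, time stands still between calls to the robot, and variables do not carry over. Pictures are saved under pics/ and viewed, at most 10 in all, crops included, and the job is handed in when it is done.

Besides the shell and the picture viewer there is one more tool, called after "Emit:" as name(argument=value, ...) on one line, values as JSON. servo_tool: Moves the arm, as the interface text tells. Its arguments: {"type":"object","properties":{"moves":{"type":"array","items":{"type":"object","properties":{"dx":{"type":"number"},"dy":{"type":"number"},"dz":{"type":"number"},"wx":{"type":"number"},"wy":{"type":"number"},"wz":{"type":"number"},"grip":{"type":"number"}}}}},"required":["moves"]}

```bash
mkdir -p pics
cat > h.py <<'E'
import numpy as np, cv2
from bench import get_state, read_camera, recognise, hand_in
def K(p):
    h=p['img'].shape[0]; f=h/2/np.tan(np.radians(p['fov_y'])/2); return f
def ray(p,uv):
    f=K(p); d=np.array([(uv[0]-p['cx'])/f,(uv[1]-p['cy'])/f]); s=d.copy()
    for _ in range(20): s=d/(1+p['k1']*(s@s))
    R=np.array(p['R']);t=np.array(p['t']); v=R.T@np.array([s[0],s[1],1.]); return -R.T@t, v
def pt(p,uv):  # from depth
    o,v=ray(p,uv); z=np.median([q for q in p['z_map'][int(uv[1])-1:int(uv[1])+2,int(uv[0])-1:int(uv[0])+2].ravel() if q>0] or [0]); return o+v*z
def cloud(p):
    h,w=p['z_map'].shape; f=K(p); u,v=np.meshgrid(np.arange(w),np.arange(h))
    d=np.stack([(u-p['cx'])/f,(v-p['cy'])/f],-1); s=d.copy()
    for _ in range(20): s=d/(1+p['k1']*(s**2).sum(-1,keepdims=True))
    c=np.concatenate([s,np.ones((h,w,1))],-1)*p['z_map'][...,None]
    X=(c-np.array(p['t']))@np.array(p['R']); X[p['z_map']<=0]=np.nan; return X
def save(p,n): cv2.imwrite('pics/'+n,p['img'][...,::-1])
E
python3 - <<'E'
from h import *
np.set_printoptions(precision=3,suppress=True)
s=get_state(); print(s['position'],s['tool_rot'],s['finger_gap'],s['time_s'])
for c in ['scene','side','wrist']:
    p=read_camera(c); save(p,c+'0.png'); print(c,p['fov_y'],p['k1'])
    for n in (['tin','lid_tab','tray','jar','spice','bin','lid','lid_hinge'] if c!='wrist' else ['tin','jar']):
        try: r=recognise(p,n)
        except Exception as e: print(n,e); continue
        print(n,[(np.round(a['xy']).tolist(),round(a['p'],2),pt(p,a['xy'])) for a in r[:5]])
a=[cv2.imread('pics/%s0.png'%c) for c in('scene','side')]
E
```

```text
[ 0.168 -0.627  0.23 ] [[ 0.966  0.259 -0.001]
 [ 0.259 -0.966  0.002]
 [-0.    -0.002 -1.   ]] 0.08514011504674272 0.0
scene 47.07305974374798 -0.13057742847644246
tin [([339.0, 260.0], 0.97, array([0.548, 0.253, 0.089])), ([299.0, 198.0], 0.93, array([0.567, 0.071, 0.19 ])), ([260.0, 129.0], 0.86, array([ 0.466, -0.365,  0.096])), ([270.0, 148.0], 0.74, array([ 0.478, -0.271,  0.081])), ([262.0, 172.0], 0.64, array([ 0.566, -0.168,  0.096]))]
lid_tab [([294.0, 209.0], 0.58, array([0.577, 0.055, 0.132]))]
tray [([239.0, 160.0], 0.92, array([ 0.569, -0.351,  0.005])), ([298.0, 197.0], 0.66, array([0.57 , 0.068, 0.194]))]
jar [([387.0, 291.0], 0.73, array([0.484, 0.398, 0.067])), ([248.0, 252.0], 0.6, array([0.764, 0.121, 0.129]))]
spice [([366.0, 322.0], 0.77, array([0.597, 0.45 , 0.08 ]))]
bin [([294.0, 220.0], 0.77, array([0.592, 0.079, 0.114]))]
lid [([290.0, 211.0], 0.95, array([0.581, 0.041, 0.113])), ([242.0, 157.0], 0.54, array([ 0.553, -0.357,  0.004]))]
lid_hinge [([292.0, 210.0], 0.79, array([0.579, 0.05 , 0.125])), ([294.0, 222.0], 0.57, array([0.593, 0.086, 0.115]))]
side
[... 170 characters left out ...]
6.0], 0.89, array([0.519, 0.255, 0.093])), ([292.0, 204.0], 0.76, array([0.537, 0.076, 0.196])), ([345.0, 162.0], 0.74, array([ 0.46 , -0.262,  0.079]))]
lid_tab [([290.0, 228.0], 0.81, array([0.539, 0.085, 0.114]))]
tray [([323.0, 160.0], 0.83, array([ 0.544, -0.342,  0.001]))]
jar []
spice [([236.0, 360.0], 0.85, array([0.559, 0.45 , 0.061]))]
bin [([286.0, 231.0], 0.71, array([0.545, 0.099, 0.115])), ([216.0, 225.0], 0.52, array([0.735, 0.123, 0.106]))]
lid [([284.0, 224.0], 0.69, array([0.559, 0.076, 0.117])), ([323.0, 157.0], 0.61, array([ 0.547, -0.353,  0.003]))]
lid_hinge [([287.0, 224.0], 0.66, array([0.551, 0.075, 0.118]))]
wrist 66.66540434195329 0.018225292933348878
tin []
jar []
```

View pics/scene0.png

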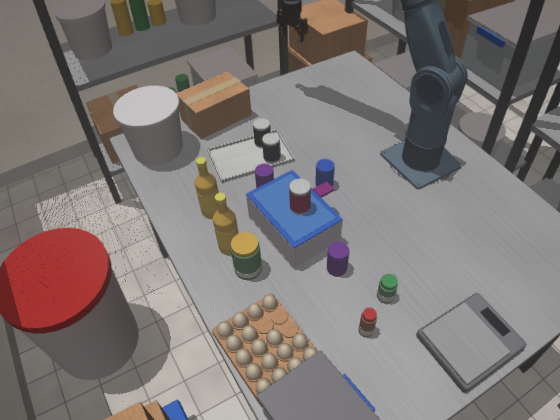

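View pics/side0.png

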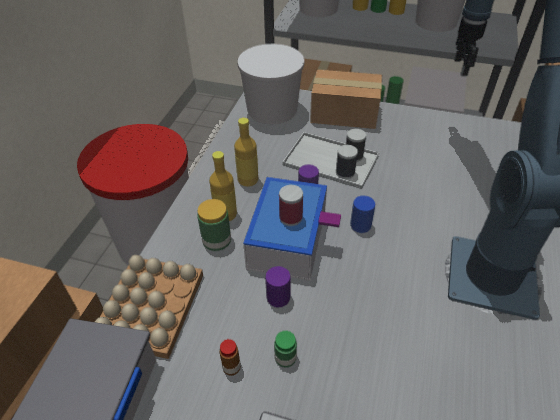

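The red tin on the lid is at scene (299,196) / side (291,204). The look-alikes are blue (325,174) and purple (264,176) and (338,259) in the scene view; only the red-labelled one stands on the lid. The jar is the green cap at scene (387,288), with the spice jar (red cap) at (368,321). Next I fit the geometry from the depth maps of both cameras and confirm with one crop.

Run:
```python
from h import *
np.set_printoptions(precision=4,suppress=True)
def circ(P):
    c=P.mean(0)
    (c2,r)=cv2.minEnclosingCircle((P*1000).astype(np.float32)); return np.array(c2)/1000,r
for c in ['scene','side']:
    p=read_camera(c); X=cloud(p); I=p['img']; hsv=cv2.cvtColor(I,cv2.COLOR_RGB2HSV)
    if c=='scene': cv2.imwrite('pics/crop1.png',cv2.resize(I[150:340,230:420,::-1],(600,600),interpolation=cv2.INTER_CUBIC))
    def near(xy,r,z0,z1): 
        m=(np.hypot(X[...,0]-xy[0],X[...,1]-xy[1])<r)&(X[...,2]>z0)&(X[...,2]<z1); return m
    for n,xy,z0,z1,r in [('tin',(.553,.071),.198,.225,.055),('jar',(.484,.398),.078,.1,.05),('spice',(.58,.45),.09,.12,.05),('purple',(.53,.255),.088,.11,.05),('purple2',(.566,-.168),.088,.11,.05),('blue',(.37,-.05),.088,.11,.06),('tb',(.466,-.365),.088,.11,.05),('tc',(.478,-.271),.088,.11,.05)]:
        P=X[near(xy,r,z0,z1)]
        if len(P)<5: print(c,n,len(P)); continue
        print(c,n,len(P),circ(P[:,:2]),'med',np.median(P,0),'z',np.percentile(P[:,2],[5,95]))
    H,S,V=[hsv[...,i].astype(int) for i in range(3)]
    m=(H>100)&(H<122)&(S>120)&near((.6,.07),.25,.10,.125)
    n,l,st,_=cv2.connectedComponentsWithStats(m.astype(np.uint8)); k=1+np.argmax(st[1:,4]); P=X[l==k]
    print(c,'lid',len(P),cv2.minAreaRect((P[:,:2]*1000).astype(np.float32)),np.median(P[:,2]))
    m=(H>135)&(H<170)&(S>100)&near((.45,.07),.1,.09,.13); P=X[m]; 
    if len(P): print(c,'tab',len(P),P.mean(0),P.min(0),P.max(0),cv2.minAreaRect((P[:,:2]*1000).astype(np.float32)))
    m=(V>160)&(S<50)&near((.54,-.33),.25,.010,.022); P=X[m]
    if len(P): print(c,'rim',len(P),cv2.minAreaRect((P[:,:2]*1000).astype(np.float32)))
    print(c,'tray px',pt(p,(239,160) if c=='scene' else (323,160)), 'table', np.nanmedian(X[300:310,300:310,2]))
```

```text
scene tin 312 (array([0.549 , 0.0469]), 33.2763557434082) med [0.5512 0.0502 0.2093] z [0.2014 0.2129]
scene jar 194 (array([0.4683, 0.3815]), 23.89975357055664) med [0.4683 0.3831 0.0845] z [0.0804 0.0882]
scene spice 160 (array([0.5801, 0.4407]), 19.05084991455078) med [0.5821 0.4419 0.1004] z [0.0926 0.1046]
scene purple 287 (array([0.5309, 0.2296]), 31.901058197021484) med [0.5327 0.2318 0.0958] z [0.0905 0.0996]
scene purple2 222 (array([ 0.5569, -0.1721]), 32.838993072509766) med [ 0.5581 -0.1695  0.0964] z [0.0901 0.1007]
scene blue 203 (array([ 0.3693, -0.0832]), 32.584259033203125) med [ 0.372  -0.0807  0.0963] z [0.0913 0.1008]
scene tb 179 (array([ 0.4592, -0.3657]), 48.250972747802734) med [ 0.4543 -0.3774  0.0985] z [0.0903 0.1031]
scene tc 166 (array([ 0.4627, -0.2913]), 30.986509323120117) med [ 0.4646 -0.2851  0.0997] z [0.0894 0.1049]
scene lid 3077 ((564.519775390625, 28.2347412109375), (180.86663818359375, 267.3141784667969), 4.3561110496521) 0.11537844490178582
scene tab 173 [0.4489 0.0209 0.1185] [ 0.4202 -0.0022  0.1108] [0.4775 0.0426 0.1244] ((448.606384277343
[... 925 characters left out ...]
ray([ 0.4653, -0.3648]), 49.62404251098633) med [ 0.4498 -0.3731  0.0987] z [0.091  0.1028]
side tc 212 (array([ 0.4607, -0.2899]), 31.71140480041504) med [ 0.4612 -0.2838  0.0987] z [0.0889 0.1032]
side lid 3687 ((562.9871826171875, 30.537307739257812), (179.6901092529297, 264.60052490234375), 4.379697322845459) 0.11466123752932554
side tab 253 [0.4464 0.0252 0.1173] [ 0.4184 -0.0003  0.1085] [0.4747 0.0449 0.1236] ((446.5564880371094, 22.351511001586914), (55.42176055908203, 43.45875549316406), 3.1597046852111816)
side rim 101 ((520.8369140625, -349.2445373535156), (182.56053161621094, 278.6432189941406), 81.28598022460938)
side tray px [ 0.5429 -0.3384  0.0034] table 0.0008596493539587435
```

View pics/crop1.png

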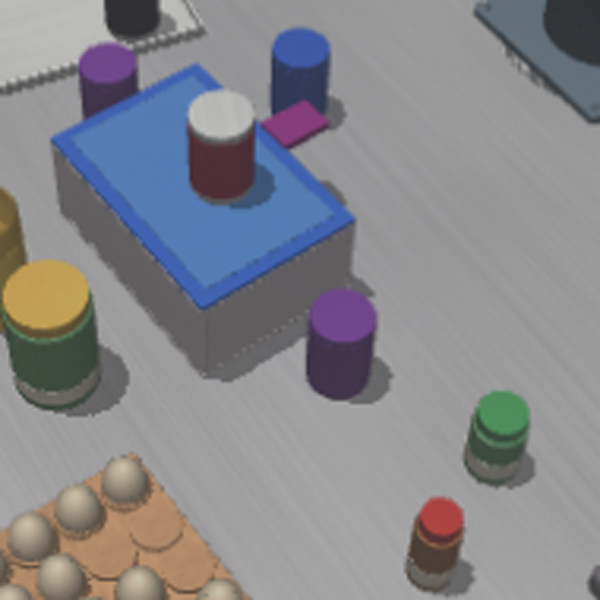

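The crop shows the red-labelled, white-topped tin on the lid at crop (221,145), with purple tins at (108,80) and (341,340) and a blue one at (300,70), none of them on the lid. The green-capped jar is at (498,435). Moving now.

Emit:
servo_tool(moves=[{"dz":-60,"wz":0.186,"grip":-1},{"dx":31,"dy":-46},{"dx":31,"dy":-46},{"dx":31,"dy":-46},{"dx":31,"dy":-46},{"dx":31,"dy":-46},{"dx":31,"dy":-46},{"dx":31,"dy":-46},{"dx":31,"dy":-46},{"dx":31,"dy":-46},{"dx":31,"dy":-46},{"dx":31,"dy":-46},{"dx":31,"dy":-46},{"dx":31,"dy":-46},{"dx":28,"dy":-46},{}])

```text
invalid input
```

```bash
cat >> h.py <<'E'
def go(t):
    s=get_state(); R=np.array(s['tool_rot']); d=R.T@(np.array(t)-np.array(s['position']))
    print('shift mm',np.round(d*1000,1),'yaw',np.arctan2(R[1,0],R[0,0]),'gap',s['finger_gap'],'F',s['grip_force'],'t',s['time_s'])
E
python3 - <<'E'
from h import *
np.set_printoptions(precision=4,suppress=True)
go([.5487,.0478,.166])
print(get_state()['tool_rot'],get_state()['joint_pos'])
p=read_camera('wrist'); X=cloud(p); save(p,'w1.png')
for z0,z1 in[(.2,.22)]:
    m=(X[...,2]>z0)&(X[...,2]<z1)&(np.hypot(X[...,0]-.549,X[...,1]-.048)<.06)
    P=X[m]; print(len(P), np.median(P,0), cv2.minEnclosingCircle((P[:,:2]*1000).astype(np.float32)))
r=recognise(p,'tin'); print([(a['xy'],a['p'],pt(p,a['xy'])) for a in r[:3]])
E
```

```text
shift mm [ 542.4 -554.1   65.3] yaw 0.2618370516757853 gap 0.08535179708999172 F 0.0 t 1.15
[[ 0.9659  0.2589 -0.    ]
 [ 0.2589 -0.9659 -0.    ]
 [-0.      0.     -1.    ]] [ 1.2428  0.5364 -0.0044  1.5379  0.0026  1.0673 -0.0712]
0 [nan nan nan] ((0.0, 0.0), 0.0)
[]
  return _methods._mean(a, axis=axis, dtype=dtype,
  ret = um.true_divide(
```

View pics/w1.png

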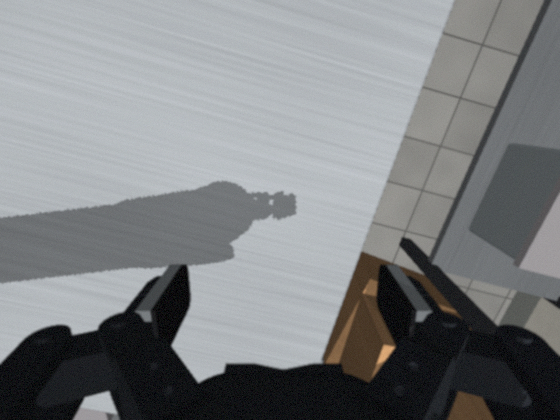

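The move was refused, so the arm hasn't moved; the wrist view shows only bare table and shadow. I'll send it again with full rows.

Emit:
servo_tool(moves=[{"dx":0,"dy":0,"dz":-60,"wx":0,"wy":0,"wz":0.186,"grip":-1},{"dx":31,"dy":-46,"dz":0,"wx":0,"wy":0,"wz":0,"grip":-1},{"dx":31,"dy":-46,"dz":0,"wx":0,"wy":0,"wz":0,"grip":-1},{"dx":31,"dy":-46,"dz":0,"wx":0,"wy":0,"wz":0,"grip":-1},{"dx":31,"dy":-46,"dz":0,"wx":0,"wy":0,"wz":0,"grip":-1},{"dx":31,"dy":-46,"dz":0,"wx":0,"wy":0,"wz":0,"grip":-1},{"dx":31,"dy":-46,"dz":0,"wx":0,"wy":0,"wz":0,"grip":-1},{"dx":31,"dy":-46,"dz":0,"wx":0,"wy":0,"wz":0,"grip":-1},{"dx":31,"dy":-46,"dz":0,"wx":0,"wy":0,"wz":0,"grip":-1},{"dx":31,"dy":-46,"dz":0,"wx":0,"wy":0,"wz":0,"grip":-1},{"dx":31,"dy":-46,"dz":0,"wx":0,"wy":0,"wz":0,"grip":-1}])

```text
time_s: 2.62
position: [0.4433, -0.1442, 0.2917]
tool_rot: [[0.997, 0.075, 0.001], [0.075, -0.997, -0.001], [0.001, 0.001, -1.0]]
force: [1.2, -0.6, 0.6]
finger_gap: 0.0851
grip_force: 0.0
```

Emit:
servo_tool(moves=[{"dx":30,"dy":-45},{"dx":30,"dy":-45},{"dx":28,"dy":-45},{"dx":28,"dy":-45},{"dx":0}])

```text
invalid input
```

```bash
cat > w.py <<'E'
from h import *
import sys
np.set_printoptions(precision=4,suppress=True)
def top(p,xy,z0,z1,r=.06):
    X=cloud(p); m=(X[...,2]>z0)&(X[...,2]<z1)&(np.hypot(X[...,0]-xy[0],X[...,1]-xy[1])<r); P=X[m]
    if len(P): print('top',len(P), np.median(P,0), cv2.minEnclosingCircle((P[:,:2]*1000).astype(np.float32)))
    return P
E
python3 - <<'E'
from w import *
go([.5487,.0478,.166])
p=read_camera('wrist'); save(p,'w2.png'); top(p,(.549,.048),.2,.22)
print([(a['xy'],a['p'],pt(p,a['xy'])) for a in recognise(p,'tin')[:3]])
E
```

```text
shift mm [ 119.5 -183.6  125.6] yaw 0.07553790837150344 gap 0.08510405487470248 F 0.0 t 2.625
top 4132 [0.5452 0.0272 0.209 ] ((545.2388916015625, 35.990909576416016), 29.103687286376953)
[([321.0, 74.6], 0.96, array([ 0.5551, -0.174 ,  0.0959])), ([233.8, 230.7], 0.91, array([ 0.3848, -0.0935,  0.0963])), ([48.6, 53.2], 0.8, array([0.5419, 0.0148, 0.2052]))]
```

View pics/w2.png

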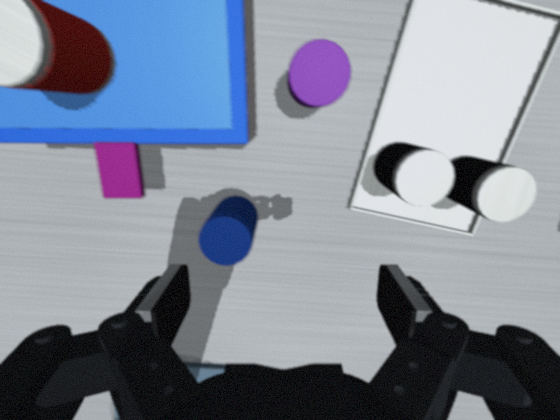

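Every row needs all its fields. The wrist view shows the red tin at (50,55), the purple tab at (120,170) and the tray's empty half at (450,90).

Emit:
servo_tool(moves=[{"dx":30,"dy":-46,"dz":0,"wx":0,"wy":0,"wz":0,"grip":-1},{"dx":30,"dy":-46,"dz":0,"wx":0,"wy":0,"wz":0,"grip":-1},{"dx":30,"dy":-46,"dz":0,"wx":0,"wy":0,"wz":0,"grip":-1},{"dx":29.5,"dy":-45.6,"dz":0,"wx":0,"wy":0,"wz":0,"grip":-1},{"dx":0,"dy":0,"dz":0,"wx":0,"wy":0,"wz":0,"grip":-1}])

```text
time_s: 3.35
position: [0.5486, 0.0511, 0.2913]
tool_rot: [[0.997, 0.083, 0.001], [0.083, -0.997, 0.003], [0.001, -0.003, -1.0]]
force: [0.1, -0.9, -0.1]
finger_gap: 0.0855
grip_force: 0.0
```

Run:
```python
from w import *
go([.5487,.0478,.166])
p=read_camera('wrist'); top(p,(.549,.048),.2,.22)
X=cloud(p);hsv=cv2.cvtColor(p['img'],cv2.COLOR_RGB2HSV)
m=(hsv[...,0]>140)&(hsv[...,0]<172)&(hsv[...,1]>100)&(X[...,0]<.48)&(X[...,2]>.1); P=X[m]
if len(P): print('tab',len(P),np.median(P,0),cv2.minAreaRect((P[:,:2]*1000).astype(np.float32)))
```

```text
shift mm [ -0.3   3.7 125.3] yaw 0.08264376615087571 gap 0.08549640542065315 F 0.0 t 3.35
top 5154 [0.5516 0.0452 0.2094] ((549.6380004882812, 45.01162338256836), 31.017520904541016)
tab 1558 [0.4497 0.0196 0.1185] ((448.57061767578125, 19.32154655456543), (55.88418960571289, 38.19247055053711), 4.152947902679443)
```

Emit:
servo_tool(moves=[{"dx":0,"dy":2,"dz":30,"wx":0,"wy":0,"wz":0,"grip":-1},{"dx":0,"dy":0,"dz":30,"wx":0,"wy":0,"wz":0,"grip":-1},{"dx":0,"dy":0,"dz":25,"wx":0,"wy":0,"wz":0,"grip":-1},{"dx":0,"dy":0,"dz":20,"wx":0,"wy":0,"wz":0,"grip":-1},{"dx":0,"dy":0,"dz":20,"wx":0,"wy":0,"wz":0,"grip":-1},{"dx":0,"dy":0,"dz":0,"wx":0,"wy":0,"wz":0,"grip":-1}])

```text
time_s: 4.15
position: [0.5465, 0.0423, 0.1651]
tool_rot: [[0.997, 0.074, -0.003], [0.074, -0.997, -0.001], [-0.003, 0.001, -1.0]]
force: [-0.1, -1.0, 0.4]
finger_gap: 0.0855
grip_force: 0.0
```

Run:
```python
from w import *
go([.549,.0465,.166]); print(get_state()['position'],get_state()['force'])
```

```text
shift mm [ 2.8 -4.  -0.9] yaw 0.07381006451496326 gap 0.08548131467138434 F 0.0 t 4.15
[0.5465 0.0423 0.1651] [-0.0851 -0.9558  0.3615]
```

Emit:
servo_tool(moves=[{"dx":3,"dy":-4,"dz":0,"wx":0,"wy":0,"wz":0,"grip":-1},{"dx":0,"dy":0,"dz":0,"wx":0,"wy":0,"wz":0,"grip":-0.6},{"dx":0,"dy":0,"dz":0,"wx":0,"wy":0,"wz":0,"grip":-0.5},{"dx":0,"dy":0,"dz":0,"wx":0,"wy":0,"wz":0,"grip":-0.4},{"dx":0,"dy":0,"dz":0,"wx":0,"wy":0,"wz":0,"grip":0},{"dx":0,"dy":0,"dz":0,"wx":0,"wy":0,"wz":0,"grip":0.5},{"dx":0,"dy":0,"dz":0,"wx":0,"wy":0,"wz":0,"grip":1},{"dx":0,"dy":0,"dz":0,"wx":0,"wy":0,"wz":0,"grip":1},{"dx":0,"dy":0,"dz":0,"wx":0,"wy":0,"wz":0,"grip":1}])

```text
time_s: 5.28
position: [0.5512, 0.0479, 0.1673]
tool_rot: [[0.997, 0.075, 0.001], [0.075, -0.997, -0.001], [0.001, 0.001, -1.0]]
force: [-0.7, -3.5, 5.8]
finger_gap: 0.0609
grip_force: 63.6
```

Emit:
servo_tool(moves=[{"dx":0,"dy":0,"dz":-10,"wx":0,"wy":0,"wz":0,"grip":1},{"dx":0,"dy":0,"dz":-20,"wx":0,"wy":0,"wz":0,"grip":1},{"dx":0,"dy":0,"dz":-25,"wx":0,"wy":0,"wz":0,"grip":1},{"dx":0,"dy":15,"dz":-15,"wx":0,"wy":0,"wz":0,"grip":1},{"dx":0,"dy":25,"dz":0,"wx":0,"wy":0,"wz":0,"grip":1},{"dx":0,"dy":35,"dz":0,"wx":0,"wy":0,"wz":0,"grip":1},{"dx":0,"dy":40,"dz":0,"wx":0,"wy":0,"wz":0,"grip":1},{"dx":0,"dy":40,"dz":0,"wx":0,"wy":0,"wz":0,"grip":1},{"dx":0,"dy":40,"dz":0,"wx":0,"wy":0,"wz":0,"grip":1},{"dx":0,"dy":40,"dz":0,"wx":0,"wy":0,"wz":0,"grip":1},{"dx":0,"dy":40,"dz":0,"wx":0,"wy":0,"wz":0,"grip":1},{"dx":0,"dy":40,"dz":0,"wx":0,"wy":0,"wz":0,"grip":1},{"dx":0,"dy":40,"dz":0,"wx":0,"wy":0,"wz":0,"grip":1},{"dx":0,"dy":30,"dz":0,"wx":0,"wy":0,"wz":0,"grip":1},{"dx":0,"dy":20,"dz":0,"wx":0,"wy":0,"wz":0,"grip":1},{"dx":0,"dy":0,"dz":0,"wx":0,"wy":0,"wz":0,"grip":1},{"dx":0,"dy":0,"dz":0,"wx":0,"wy":0,"wz":0,"grip":1}])

```text
time_s: 7.4
position: [0.5815, -0.3533, 0.2361]
tool_rot: [[0.997, 0.077, -0.0], [0.077, -0.997, 0.002], [-0.0, -0.002, -1.0]]
force: [-0.4, 0.6, -4.5]
finger_gap: 0.0607
grip_force: 66.3
```

Run:
```python
from w import *
go([.580,-.358,.058]); print(get_state()['position'],get_state()['force'])
p=read_camera('wrist'); save(p,'w3.png')
X=cloud(p); m=(X[...,2]>.008)&(X[...,2]<.022); P=X[m]; print(len(P))
for c in('scene',):
    p=read_camera(c); X=cloud(p); m=(abs(X[...,0]-.6)<.03)&(abs(X[...,1]+.36)<.08)&(X[...,2]<.05); P=X[m]; print('floor',len(P),np.median(P,0))
```

```text
shift mm [ -1.8   4.8 178.1] yaw 0.07750597793172453 gap 0.06073009719298662 F 66.34333848953247 t 7.4
[ 0.5815 -0.3533  0.2361] [-0.4498  0.6294 -4.5313]
5586
floor 458 [ 0.6005 -0.3589  0.0054]
```

View pics/w3.png

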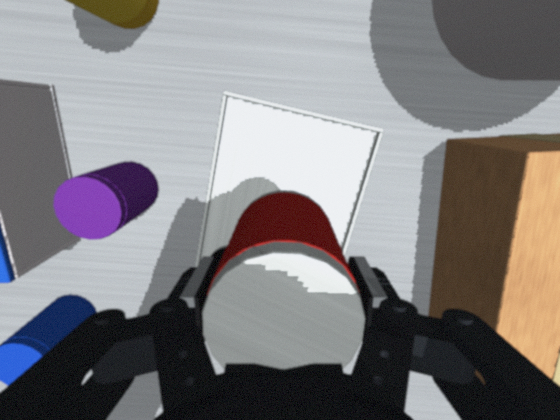

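The tin hangs upright over the tray's empty half at (285,300), clear of the rims. Lowering it.

Emit:
servo_tool(moves=[{"dx":-1,"dy":2,"dz":15,"wx":0,"wy":0,"wz":0,"grip":1},{"dx":-1,"dy":2,"dz":25,"wx":0,"wy":0,"wz":0,"grip":1},{"dx":0,"dy":0,"dz":30,"wx":0,"wy":0,"wz":0,"grip":1},{"dx":0,"dy":0,"dz":30,"wx":0,"wy":0,"wz":0,"grip":1},{"dx":0,"dy":0,"dz":25,"wx":0,"wy":0,"wz":0,"grip":1},{"dx":0,"dy":0,"dz":20,"wx":0,"wy":0,"wz":0,"grip":1},{"dx":0,"dy":0,"dz":15,"wx":0,"wy":0,"wz":0,"grip":1},{"dx":0,"dy":0,"dz":8,"wx":0,"wy":0,"wz":0,"grip":1},{"dx":0,"dy":0,"dz":4,"wx":0,"wy":0,"wz":0,"grip":1},{"dx":0,"dy":0,"dz":0,"wx":0,"wy":0,"wz":0,"grip":1},{"dx":0,"dy":0,"dz":0,"wx":0,"wy":0,"wz":0,"grip":1}])

```text
time_s: 8.88
position: [0.5801, -0.3596, 0.0651]
tool_rot: [[0.997, 0.076, 0.001], [0.076, -0.997, -0.001], [0.001, 0.001, -1.0]]
force: [-0.3, 0.3, -4.3]
finger_gap: 0.0609
grip_force: 66.4
```

Emit:
servo_tool(moves=[{"dx":0,"dy":0,"dz":2,"wx":0,"wy":0,"wz":0,"grip":1},{"dx":0,"dy":0,"dz":2,"wx":0,"wy":0,"wz":0,"grip":1},{"dx":0,"dy":0,"dz":1.5,"wx":0,"wy":0,"wz":0,"grip":1},{"dx":0,"dy":0,"dz":0,"wx":0,"wy":0,"wz":0,"grip":1},{"dx":0,"dy":0,"dz":0,"wx":0,"wy":0,"wz":0,"grip":1}])

```text
time_s: 9.5
position: [0.5796, -0.3593, 0.0588]
tool_rot: [[0.997, 0.076, -0.0], [0.076, -0.997, 0.0], [-0.0, -0.0, -1.0]]
force: [-1.6, -0.7, -4.5]
finger_gap: 0.0613
grip_force: 66.4
```

Emit:
servo_tool(moves=[{"dx":0,"dy":0,"dz":1,"wx":0,"wy":0,"wz":0,"grip":1},{"dx":0,"dy":0,"dz":0.5,"wx":0,"wy":0,"wz":0,"grip":1},{"dx":0,"dy":0,"dz":0,"wx":0,"wy":0,"wz":0,"grip":1},{"dx":0,"dy":0,"dz":0,"wx":0,"wy":0,"wz":0,"grip":1}])

```text
time_s: 10.0
position: [0.5798, -0.3594, 0.0579]
tool_rot: [[0.997, 0.076, 0.0], [0.076, -0.997, -0.0], [0.0, 0.0, -1.0]]
force: [-2.1, 0.0, 5.3]
finger_gap: 0.0611
grip_force: 66.8
```

Contact. Release and lift.

Emit:
servo_tool(moves=[{"dx":0,"dy":0,"dz":0,"wx":0,"wy":0,"wz":0,"grip":-0.4},{"dx":0,"dy":0,"dz":0,"wx":0,"wy":0,"wz":0,"grip":-0.6},{"dx":0,"dy":0,"dz":0,"wx":0,"wy":0,"wz":0,"grip":-1},{"dx":0,"dy":0,"dz":0,"wx":0,"wy":0,"wz":0,"grip":-1},{"dx":0,"dy":0,"dz":0,"wx":0,"wy":0,"wz":0,"grip":-1},{"dx":0,"dy":0,"dz":-15,"wx":0,"wy":0,"wz":0,"grip":-1},{"dx":0,"dy":0,"dz":-35,"wx":0,"wy":0,"wz":0,"grip":-1},{"dx":0,"dy":0,"dz":-50,"wx":0,"wy":0,"wz":0,"grip":-1},{"dx":0,"dy":0,"dz":-50,"wx":0,"wy":0,"wz":0,"grip":-1},{"dx":0,"dy":0,"dz":0,"wx":0,"wy":0,"wz":0,"grip":-1}])

```text
time_s: 11.25
position: [0.5826, -0.3608, 0.2138]
tool_rot: [[0.997, 0.075, 0.009], [0.076, -0.997, -0.005], [0.009, 0.006, -1.0]]
force: [0.9, -0.5, -1.1]
finger_gap: 0.085
grip_force: 0.0
```

Run:
```python
from w import *
p=read_camera('side'); top(p,(.58,-.358),.09,.11)
p=read_camera('wrist'); top(p,(.58,-.358),.09,.11)
yaw=.075;c,s=np.cos(yaw),np.sin(yaw)
# tab grip at 218 mm from hinge
ctr=np.array([.5637,.0295]); hx=ctr+.09*np.array([c,s]); print('hinge',hx); g=hx-.218*np.array([c,s]); print('grip',g)
go([*g,.20])
```

```text
top 205 [ 0.576  -0.353   0.0985] ((576.2239990234375, -356.3205261230469), 35.63230895996094)
top 4148 [ 0.5799 -0.3606  0.1   ] ((578.0442504882812, -360.8313903808594), 31.012916564941406)
hinge [0.6534 0.0362]
grip [0.4361 0.0199]
shift mm [-114.6 -389.2    8. ] yaw 0.07586205063373332 gap 0.08531427768128054 F 0.0 t 11.35
```

The tin stands on the tray (top at 0.0995, as expected). On to the tab.

Emit:
servo_tool(moves=[{"dx":-6,"dy":-20,"dz":0,"wx":0,"wy":0,"wz":0,"grip":-0.6},{"dx":-12,"dy":-41,"dz":0,"wx":0,"wy":0,"wz":0,"grip":-0.6},{"dx":-12,"dy":-41,"dz":0,"wx":0,"wy":0,"wz":0,"grip":-0.6},{"dx":-12,"dy":-41,"dz":0,"wx":0,"wy":0,"wz":0,"grip":-0.6},{"dx":-12,"dy":-41,"dz":0,"wx":0,"wy":0,"wz":0,"grip":-0.6},{"dx":-12,"dy":-41,"dz":0,"wx":0,"wy":0,"wz":0,"grip":-0.6},{"dx":-12,"dy":-41,"dz":0,"wx":0,"wy":0,"wz":0,"grip":-0.6},{"dx":-12,"dy":-41,"dz":0,"wx":0,"wy":0,"wz":0,"grip":-0.6},{"dx":-12,"dy":-41,"dz":0,"wx":0,"wy":0,"wz":0,"grip":-0.6},{"dx":-12,"dy":-41,"dz":0,"wx":0,"wy":0,"wz":0,"grip":-0.6},{"dx":0,"dy":0,"dz":0,"wx":0,"wy":0,"wz":0,"grip":-0.6},{"dx":0,"dy":0,"dz":0,"wx":0,"wy":0,"wz":0,"grip":-0.6}])

```text
time_s: 12.85
position: [0.4361, 0.0193, 0.2067]
tool_rot: [[0.997, 0.076, -0.001], [0.076, -0.997, -0.0], [-0.001, 0.0, -1.0]]
force: [0.8, 0.3, 0.2]
finger_gap: 0.0685
grip_force: 0.0
```

Run:
```python
from w import *
p=read_camera('wrist'); X=cloud(p);hsv=cv2.cvtColor(p['img'],cv2.COLOR_RGB2HSV)
m=(hsv[...,0]>140)&(hsv[...,0]<172)&(hsv[...,1]>100)&(abs(X[...,0]-.45)<.06)&(X[...,2]>.1); P=X[m]
if len(P): print('tab',len(P),np.median(P,0),cv2.minAreaRect((P[:,:2]*1000).astype(np.float32)))
go([.4363,.0195,.094]);print(get_state()['position'])
```

```text
tab 4308 [0.4491 0.02   0.1186] ((448.4471130371094, 19.887290954589844), (55.028324127197266, 132.04757690429688), 3.8801403045654297)
shift mm [  0.2  -0.6 112.8] yaw 0.07448085360211354 gap 0.06841644327560452 F 0.0 t 12.9
[0.4363 0.0189 0.2068]
```

Emit:
servo_tool(moves=[{"dx":0,"dy":0,"dz":30,"wx":0,"wy":0,"wz":0,"grip":-0.6},{"dx":0,"dy":0,"dz":35,"wx":0,"wy":0,"wz":0,"grip":-0.6},{"dx":0,"dy":0,"dz":30,"wx":0,"wy":0,"wz":0,"grip":-0.6},{"dx":0,"dy":0,"dz":15,"wx":0,"wy":0,"wz":0,"grip":-0.6},{"dx":0,"dy":0,"dz":0,"wx":0,"wy":0,"wz":0,"grip":-0.2},{"dx":0,"dy":0,"dz":0,"wx":0,"wy":0,"wz":0,"grip":0},{"dx":0,"dy":0,"dz":0,"wx":0,"wy":0,"wz":0,"grip":0.3},{"dx":0,"dy":0,"dz":0,"wx":0,"wy":0,"wz":0,"grip":1},{"dx":0,"dy":0,"dz":0,"wx":0,"wy":0,"wz":0,"grip":1},{"dx":0,"dy":0,"dz":0,"wx":0,"wy":0,"wz":0,"grip":1}])

```text
time_s: 14.15
position: [0.4374, 0.0196, 0.0984]
tool_rot: [[0.997, 0.075, 0.002], [0.075, -0.997, -0.001], [0.002, 0.001, -1.0]]
force: [-1.6, -2.7, 6.8]
finger_gap: 0.0386
grip_force: 60.0
```

Run:
```python
from w import *
go([.4363,.0195,.095]); r=.218
a=np.linspace(0,1.75,19); z0=.006/1
# tool-frame steps along arc (tab centre 6 mm above hinge line)
px=-r*np.cos(a)-.006*np.sin(a); pz=r*np.sin(a)-.006*(1-np.cos(a))*-1*-1
X=np.stack([-(r*np.cos(a))-0.006*np.sin(a)*-1*-1*-1*-1, r*np.sin(a)+.006*np.cos(a)],-1)
X[:,0]=-r*np.cos(a)+.006*np.sin(a)
d=np.diff(X,axis=0)*1000; print(np.round(np.c_[a[1:],d[:,0],-d[:,1]],1).tolist())
```

```text
shift mm [-1.1 -0.   3.4] yaw 0.07550863654994788 gap 0.038645109802794904 F 59.99549388885498 t 14.15
[[0.1, 1.6, -21.1], [0.2, 3.7, -20.9], [0.3, 5.7, -20.4], [0.4, 7.6, -19.8], [0.5, 9.5, -18.9], [0.6, 11.3, -17.9], [0.7, 13.0, -16.8], [0.8, 14.6, -15.4], [0.9, 16.0, -13.9], [1.0, 17.3, -12.3], [1.1, 18.4, -10.6], [1.2, 19.3, -8.7], [1.3, 20.1, -6.8], [1.4, 20.6, -4.8], [1.5, 21.0, -2.8], [1.6, 21.2, -0.8], [1.7, 21.2, 1.3], [1.8, 20.9, 3.3]]
```

Emit:
servo_tool(moves=[{"dx":1,"dy":0,"dz":-10.5,"wx":0,"wy":0,"wz":0,"grip":1},{"dx":1,"dy":0,"dz":-10.5,"wx":0,"wy":0,"wz":0,"grip":1},{"dx":4,"dy":0,"dz":-21,"wx":0,"wy":0,"wz":0,"grip":1},{"dx":6,"dy":0,"dz":-20,"wx":0,"wy":0,"wz":0,"grip":1},{"dx":7.5,"dy":0,"dz":-20,"wx":0,"wy":0,"wz":0,"grip":1},{"dx":9.5,"dy":0,"dz":-19,"wx":0,"wy":0,"wz":0,"grip":1}])

```text
time_s: 14.9
position: [0.4673, 0.0219, 0.1998]
tool_rot: [[0.997, 0.075, 0.004], [0.075, -0.997, 0.0], [0.004, -0.0, -1.0]]
force: [11.8, -2.4, -12.2]
finger_gap: 0.0384
grip_force: 61.5
```

Run:
```python
from w import *
go([.4374,.0195,.0984]); p=read_camera('side'); save(p,'s2.png'); print(get_state()['force'])
X=cloud(p);hsv=cv2.cvtColor(p['img'],cv2.COLOR_RGB2HSV)
m=(hsv[...,0]>100)&(hsv[...,0]<122)&(hsv[...,1]>120)&(np.hypot(X[...,0]-.56,X[...,1]-.03)<.17)&(X[...,2]>.1); P=X[m]
if len(P):
    c=P.mean(0); n=np.linalg.svd(P-c,full_matrices=False)[2][2]; print('lid',len(P),c,n,np.arccos(abs(n[2])))
```

```text
shift mm [-30.4   0.1 101.3] yaw 0.07554145224685906 gap 0.038415439362448976 F 61.47643983364105 t 14.9
[ 3.6995 -2.3524 -2.145 ]
lid 3708 [0.5711 0.0459 0.159 ] [-0.4815 -0.0386 -0.8756] 0.5040723339794144
```

The lid turns with the tab (0.50 rad). Continuing along the arc.

Emit:
servo_tool(moves=[{"dx":11,"dy":0,"dz":-18,"wx":0,"wy":0,"wz":0,"grip":1},{"dx":13,"dy":0,"dz":-16.5,"wx":0,"wy":0,"wz":0,"grip":1},{"dx":14.5,"dy":0,"dz":-15.5,"wx":0,"wy":0,"wz":0,"grip":1},{"dx":16,"dy":0,"dz":-14,"wx":0,"wy":0,"wz":0,"grip":1},{"dx":17,"dy":0,"dz":-12,"wx":0,"wy":0,"wz":0,"grip":1},{"dx":18.5,"dy":0,"dz":-10.5,"wx":0,"wy":0,"wz":0,"grip":1},{"dx":19,"dy":0,"dz":-8.5,"wx":0,"wy":0,"wz":0,"grip":1}])

```text
time_s: 15.82
position: [0.5726, 0.0297, 0.2925]
tool_rot: [[0.997, 0.076, -0.005], [0.076, -0.997, -0.001], [-0.005, 0.0, -1.0]]
force: [0.8, -1.8, -12.2]
finger_gap: 0.0382
grip_force: 61.5
```

Run:
```python
from w import *
go([.4374,.0195,.0984]); s=get_state(); print(s['force'],s['position'],s['joint_pos'])
X=np.array(s['position']); e=np.array([.997,.075]); u=-(X[:2]-np.array([.6534,.0362]))@e; v=X[2]+.0135-.1055; print('r',np.hypot(u,v),'ang',np.arctan2(v,u))
```

```text
shift mm [-134.7   -0.1  194.7] yaw 0.07592464486786919 gap 0.03822678027748477 F 61.509406465766006 t 15.825
[  0.8018  -1.7669 -12.2307] [0.5726 0.0297 0.2925] [ 0.197   0.382  -0.429   1.6549  0.1708  1.1466 -1.7708]
r 0.21622932824726382 ang 1.1864496864374554
```

Emit:
servo_tool(moves=[{"dx":20,"dy":0,"dz":-6,"wx":0,"wy":0,"wz":0,"grip":1},{"dx":20.5,"dy":0,"dz":-4.5,"wx":0,"wy":0,"wz":0,"grip":1},{"dx":21,"dy":0,"dz":-2.5,"wx":0,"wy":0,"wz":0,"grip":1},{"dx":21,"dy":0,"dz":-0.5,"wx":0,"wy":0,"wz":0,"grip":1},{"dx":21,"dy":0,"dz":1.5,"wx":0,"wy":0,"wz":0,"grip":1},{"dx":15,"dy":0,"dz":2.5,"wx":0,"wy":0,"wz":0,"grip":1},{"dx":0,"dy":0,"dz":0,"wx":0,"wy":0,"wz":0,"grip":1}])

```text
time_s: 16.7
position: [0.6921, 0.04, 0.3029]
tool_rot: [[0.997, 0.076, -0.001], [0.076, -0.997, 0.001], [-0.001, -0.001, -1.0]]
force: [-0.5, 0.7, 0.3]
finger_gap: 0.0002
grip_force: 0.0
```

```bash
cat > ang.py <<'E'
from w import *
go([.4374,.0195,.0984]); s=get_state(); print(s['force'],s['position'])
X=np.array(s['position']); e=np.array([.997,.075]); u=-(X[:2]-np.array([.6534,.0362]))@e; v=X[2]+.0135-.1055; print('r',np.hypot(u,v),'ang',np.arctan2(v,u))
p=read_camera('side'); save(p,'s3.png')
X=cloud(p);hsv=cv2.cvtColor(p['img'],cv2.COLOR_RGB2HSV)
m=(hsv[...,0]>100)&(hsv[...,0]<122)&(hsv[...,1]>120)&(np.hypot(X[...,0]-.66,X[...,1]-.03)<.17)&(X[...,2]>.12); P=X[m]
if len(P):
    c=P.mean(0); P=P[abs(P[:,2]-c[2])<.06]; n=np.linalg.svd(P-P.mean(0),full_matrices=False)[2][2]; n*=-np.sign(n[0]); print('lid',len(P),c,n,'angle',np.arctan2(-n[0],n[2]))
E
python3 ang.py
```

```text
shift mm [-255.3    1.2  204.6] yaw 0.07638351661247547 gap 0.0002049459812638668 F 0.0 t 16.7
[-0.5015  0.7498  0.3401] [0.6921 0.04   0.3029]
r 0.21440523122164762 ang 1.7528769254852627
lid 904 [0.6495 0.0542 0.2139] [-0.9971 -0.072  -0.0263] angle 1.5971991361234334
```

The tab slipped out past upright; the lid stays at about 1.6 rad. I'll rise, come round to the front and push it back to its stop with closed fingers.

Emit:
servo_tool(moves=[{"dx":0,"dy":0,"dz":-30,"wx":0,"wy":0,"wz":0,"grip":1},{"dx":0,"dy":0,"dz":-45,"wx":0,"wy":0,"wz":0,"grip":1},{"dx":0,"dy":0,"dz":0,"wx":0,"wy":0,"wz":0,"grip":1},{"dx":-30,"dy":0,"dz":0,"wx":0,"wy":0,"wz":0,"grip":1},{"dx":-45,"dy":0,"dz":0,"wx":0,"wy":0,"wz":0,"grip":1},{"dx":-40,"dy":0,"dz":0,"wx":0,"wy":0,"wz":0,"grip":1},{"dx":0,"dy":0,"dz":0,"wx":0,"wy":0,"wz":0,"grip":1},{"dx":0,"dy":0,"dz":40,"wx":0,"wy":0,"wz":0,"grip":1},{"dx":0,"dy":0,"dz":45,"wx":0,"wy":0,"wz":0,"grip":1},{"dx":0,"dy":0,"dz":0,"wx":0,"wy":0,"wz":0,"grip":1},{"dx":0,"dy":0,"dz":0,"wx":0,"wy":0,"wz":0,"grip":1}])

```text
time_s: 18.12
position: [0.5785, 0.031, 0.2943]
tool_rot: [[0.997, 0.076, 0.002], [0.076, -0.997, 0.001], [0.002, -0.0, -1.0]]
force: [1.0, 0.3, 0.2]
finger_gap: -0.0002
grip_force: 0.0
```

```bash
python3 ang.py
```

```text
shift mm [-142.     0.8  195.6] yaw 0.07590099053609482 gap -0.00015135362542281023 F 0.0 t 18.125
[1.0189 0.2944 0.1554] [0.5785 0.031  0.2943]
r 0.21577111028098817 ang 1.215600204718042
lid 899 [0.6494 0.0561 0.2145] [-0.9971 -0.0716 -0.0272] angle 1.5980973951060442
```

View pics/s3.png

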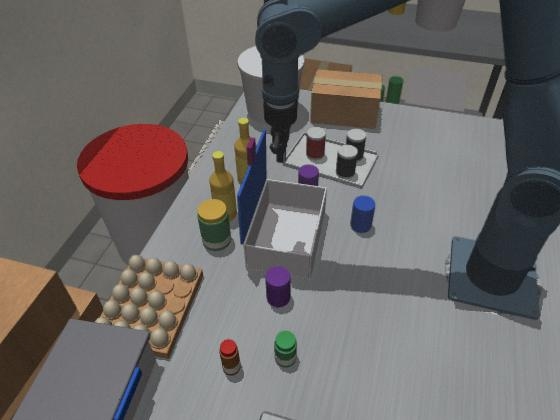

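The lid stands about upright at (253,185), the gripper is in front of it at (280,150), and the red tin is upright on the tray at (316,142). Now pushing back.

Emit:
servo_tool(moves=[{"dx":25,"dy":0,"dz":8,"wx":0,"wy":0,"wz":0,"grip":1},{"dx":25,"dy":0,"dz":0,"wx":0,"wy":0,"wz":0,"grip":1},{"dx":15,"dy":0,"dz":0,"wx":0,"wy":0,"wz":0,"grip":1},{"dx":8,"dy":0,"dz":0,"wx":0,"wy":0,"wz":0,"grip":1},{"dx":8,"dy":0,"dz":0,"wx":0,"wy":0,"wz":0,"grip":1},{"dx":8,"dy":0,"dz":0,"wx":0,"wy":0,"wz":0,"grip":1},{"dx":6,"dy":0,"dz":0,"wx":0,"wy":0,"wz":0,"grip":1},{"dx":0,"dy":0,"dz":0,"wx":0,"wy":0,"wz":0,"grip":1}])

```text
time_s: 19.18
position: [0.6727, 0.038, 0.2848]
tool_rot: [[0.997, 0.076, 0.001], [0.076, -0.997, 0.0], [0.001, -0.0, -1.0]]
force: [-0.1, 0.6, -0.1]
finger_gap: -0.0
grip_force: 0.0
```

```bash
python3 ang.py
```

```text
shift mm [-236.1    0.6  186.2] yaw 0.07584258755184968 gap -1.0923036062316008e-05 F 0.0 t 19.175
[-0.1347  0.5792 -0.1454] [0.6727 0.038  0.2848]
r 0.19373864977622665 ang 1.671040892393851
lid 1579 [0.6685 0.0593 0.204 ] [-0.9829 -0.072   0.1697] angle 1.3998498232334537
```

The lid's front normal now gives 1.57 + 0.17 = 1.74 rad. A little more until the stop pushes back.

Emit:
servo_tool(moves=[{"dx":3,"dy":0,"dz":0,"wx":0,"wy":0,"wz":0,"grip":1},{"dx":3,"dy":0,"dz":0,"wx":0,"wy":0,"wz":0,"grip":1},{"dx":0,"dy":0,"dz":0,"wx":0,"wy":0,"wz":0,"grip":1}])

```text
time_s: 19.6
position: [0.6752, 0.0381, 0.2847]
tool_rot: [[0.997, 0.076, -0.007], [0.076, -0.997, -0.001], [-0.007, 0.001, -1.0]]
force: [-13.0, -1.9, 6.2]
finger_gap: -0.0002
grip_force: 6.6
```

```bash
python3 ang.py
```

```text
shift mm [-237.1    0.4  188.1] yaw 0.07611841367194383 gap -0.00024942252635073807 F 6.646610107272863 t 19.6
[-12.9552  -1.9304   6.1582] [0.6752 0.0381 0.2847]
r 0.19396345033273416 ang 1.683806004620898
lid 1615 [0.6696 0.0572 0.2046] [-0.9813 -0.0721  0.1787] angle 1.390681604957028
```

At the stop (1.75 rad, 13 N). Backing off and going to the jar.

Emit:
servo_tool(moves=[{"dx":-15,"dy":0,"dz":0,"wx":0,"wy":0,"wz":0,"grip":1},{"dx":-35,"dy":0,"dz":0,"wx":0,"wy":0,"wz":0,"grip":1},{"dx":-45,"dy":-10,"dz":0,"wx":0,"wy":0,"wz":0,"grip":-0.5},{"dx":-30,"dy":-30,"dz":0,"wx":0,"wy":0,"wz":0,"grip":-0.8},{"dx":-15,"dy":-45,"dz":0,"wx":0,"wy":0,"wz":0,"grip":-0.8},{"dx":-15,"dy":-45,"dz":0,"wx":0,"wy":0,"wz":0,"grip":-0.8},{"dx":-14,"dy":-45,"dz":0,"wx":0,"wy":0,"wz":0,"grip":-0.8},{"dx":-13,"dy":-45,"dz":0,"wx":0,"wy":0,"wz":0,"grip":-0.8},{"dx":0,"dy":-45,"dz":20,"wx":0,"wy":0,"wz":0,"grip":-0.8},{"dx":0,"dy":-45,"dz":25,"wx":0,"wy":0,"wz":0,"grip":-0.8},{"dx":0,"dy":-40,"dz":25,"wx":0,"wy":0,"wz":0,"grip":-0.8},{"dx":0,"dy":-10,"dz":10,"wx":0,"wy":0,"wz":0,"grip":-0.8},{"dx":0,"dy":0,"dz":0,"wx":0,"wy":0,"wz":0,"grip":-0.8},{"dx":0,"dy":0,"dz":0,"wx":0,"wy":0,"wz":0,"grip":-0.8}])

```text
time_s: 21.4
position: [0.4707, 0.3822, 0.2057]
tool_rot: [[0.997, 0.074, 0.002], [0.074, -0.997, -0.0], [0.001, 0.0, -1.0]]
force: [1.1, 1.0, 0.7]
finger_gap: 0.0766
grip_force: 0.0
```

```bash
python3 ang.py
python3 - <<'E'
from w import *
go([.4665,.3834,.031])
p=read_camera('wrist'); P=top(p,(.4665,.3834),.08,.095,.045)
print(np.percentile(P[:,2],[5,50,95]))
print([(a['xy'],a['p'],pt(p,a['xy'])) for a in recognise(p,'jar')[:3]])
E
```

```text
shift mm [-60.1 359.2 107.3] yaw 0.07377004405018016 gap 0.07660167958567685 F 0.0 t 21.4
[1.1375 0.9869 0.7297] [0.4707 0.3822 0.2057]
r 0.193142030752815 ang 0.6291514494289162
lid 1392 [0.672  0.0736 0.224 ] [-0.98   -0.0719  0.1856] angle 1.3836012911054942
shift mm [ -4.5  -1.6 174.8] yaw 0.07355571691112428 gap 0.07703041013889564 F 0.0 t 21.45
top 2123 [0.4674 0.3814 0.0859] ((466.30255126953125, 381.18768310546875), 22.872344970703125)
[0.0845 0.0859 0.087 ]
[([282.0, 199.5], 0.79, array([0.474 , 0.3825, 0.0863]))]
```

The jar's cap is centred under the gripper at about (0.466, 0.382), top at 0.086. Descending over it.

Emit:
servo_tool(moves=[{"dx":-4,"dy":-0.5,"dz":30,"wx":0,"wy":0,"wz":0,"grip":-0.8},{"dx":0,"dy":0,"dz":40,"wx":0,"wy":0,"wz":0,"grip":-0.8},{"dx":0,"dy":0,"dz":40,"wx":0,"wy":0,"wz":0,"grip":-0.8},{"dx":0,"dy":0,"dz":30,"wx":0,"wy":0,"wz":0,"grip":-0.8},{"dx":0,"dy":0,"dz":22,"wx":0,"wy":0,"wz":0,"grip":-0.8},{"dx":0,"dy":0,"dz":12,"wx":0,"wy":0,"wz":0,"grip":-0.8},{"dx":0,"dy":0,"dz":0,"wx":0,"wy":0,"wz":0,"grip":-0.5},{"dx":0,"dy":0,"dz":0,"wx":0,"wy":0,"wz":0,"grip":-0.4},{"dx":0,"dy":0,"dz":0,"wx":0,"wy":0,"wz":0,"grip":-0.35},{"dx":0,"dy":0,"dz":0,"wx":0,"wy":0,"wz":0,"grip":-0.3},{"dx":0,"dy":0,"dz":0,"wx":0,"wy":0,"wz":0,"grip":-0.3}])

```text
time_s: 22.92
position: [0.4656, 0.3838, 0.031]
tool_rot: [[0.997, 0.076, 0.0], [0.076, -0.997, 0.0], [0.0, -0.0, -1.0]]
force: [-0.3, 0.1, 0.2]
finger_gap: 0.0556
grip_force: 0.0
```

Run:
```python
from w import *
go([.4663,.382,.032])
```

```text
shift mm [ 0.6  1.8 -1. ] yaw 0.07577812443902113 gap 0.05563892298632025 F 0.0 t 22.925
```

Emit:
servo_tool(moves=[{"dx":0,"dy":0,"dz":0,"wx":0,"wy":0,"wz":0,"grip":-0.26},{"dx":0,"dy":0,"dz":0,"wx":0,"wy":0,"wz":0,"grip":-0.23},{"dx":0,"dy":0,"dz":0,"wx":0,"wy":0,"wz":0,"grip":-0.22},{"dx":0,"dy":0,"dz":0,"wx":0,"wy":0,"wz":0,"grip":-0.22}])

```text
time_s: 23.42
position: [0.4655, 0.3834, 0.0307]
tool_rot: [[0.997, 0.076, -0.0], [0.076, -0.997, -0.0], [-0.0, 0.0, -1.0]]
force: [0.6, -1.1, -0.2]
finger_gap: 0.0519
grip_force: 0.7
```

Emit:
servo_tool(moves=[{"dx":0,"dy":0,"dz":0,"wx":0,"wy":0,"wz":0,"grip":-0.2},{"dx":0,"dy":0,"dz":0,"wx":0,"wy":0,"wz":0,"grip":-0.2},{"dx":0,"dy":0,"dz":0,"wx":0,"wy":0,"wz":0,"grip":-0.2}])

```text
time_s: 23.8
position: [0.4655, 0.3836, 0.0308]
tool_rot: [[0.997, 0.076, 0.0], [0.076, -0.997, -0.0], [0.0, 0.0, -1.0]]
force: [-0.2, -2.8, 3.1]
finger_gap: 0.0518
grip_force: 17.6
```

Emit:
servo_tool(moves=[{"dx":0,"dy":0,"dz":0,"wx":0,"wy":0,"wz":0,"grip":-0.19},{"dx":0,"dy":0,"dz":0,"wx":0,"wy":0,"wz":0,"grip":-0.19},{"dx":0,"dy":0,"dz":-4,"wx":0,"wy":0,"wz":0,"grip":-0.19},{"dx":0,"dy":0,"dz":-10,"wx":0,"wy":0,"wz":0,"grip":-0.19},{"dx":0,"dy":0,"dz":-10,"wx":0,"wy":0,"wz":0,"grip":-0.19},{"dx":0,"dy":0,"dz":0,"wx":0,"wy":0,"wz":0,"grip":-0.19}])

```text
time_s: 24.55
position: [0.466, 0.3845, 0.056]
tool_rot: [[0.997, 0.076, 0.002], [0.076, -0.997, 0.002], [0.002, -0.002, -1.0]]
force: [-0.4, -0.1, -1.5]
finger_gap: 0.0518
grip_force: 29.1
```

Emit:
servo_tool(moves=[{"dx":0,"dy":0,"dz":-20,"wx":0,"wy":0,"wz":0,"grip":-0.19},{"dx":0,"dy":0,"dz":-30,"wx":0,"wy":0,"wz":0,"grip":-0.19},{"dx":0,"dy":0,"dz":-35,"wx":0,"wy":0,"wz":0,"grip":-0.19},{"dx":0,"dy":0,"dz":-35,"wx":0,"wy":0,"wz":0,"grip":-0.19},{"dx":2,"dy":12,"dz":-15,"wx":0,"wy":0,"wz":0,"grip":-0.19},{"dx":4,"dy":26,"dz":0,"wx":0,"wy":0,"wz":0,"grip":-0.19},{"dx":5,"dy":35,"dz":0,"wx":0,"wy":0,"wz":0,"grip":-0.19},{"dx":6,"dy":40,"dz":0,"wx":0,"wy":0,"wz":0,"grip":-0.19},{"dx":6,"dy":40,"dz":0,"wx":0,"wy":0,"wz":0,"grip":-0.19},{"dx":6,"dy":40,"dz":0,"wx":0,"wy":0,"wz":0,"grip":-0.19},{"dx":6,"dy":40,"dz":0,"wx":0,"wy":0,"wz":0,"grip":-0.19},{"dx":6,"dy":40,"dz":0,"wx":0,"wy":0,"wz":0,"grip":-0.19},{"dx":6,"dy":36,"dz":0,"wx":0,"wy":0,"wz":0,"grip":-0.19},{"dx":4,"dy":30,"dz":0,"wx":0,"wy":0,"wz":0,"grip":-0.19},{"dx":3,"dy":15,"dz":0,"wx":0,"wy":0,"wz":0,"grip":-0.19},{"dx":2,"dy":7,"dz":0,"wx":0,"wy":0,"wz":0,"grip":-0.19},{"dx":0,"dy":0,"dz":0,"wx":0,"wy":0,"wz":0,"grip":-0.19},{"dx":0,"dy":0,"dz":0,"wx":0,"wy":0,"wz":0,"grip":-0.19}])

```text
time_s: 26.8
position: [0.5484, 0.0294, 0.1898]
tool_rot: [[0.997, 0.078, -0.0], [0.078, -0.997, 0.001], [-0.0, -0.001, -1.0]]
force: [-0.3, -0.4, -2.3]
finger_gap: 0.0517
grip_force: 29.1
```

```bash
python3 ang.py
python3 - <<'E'
from w import *
go([.5487,.0284,.036])
for c in('scene','side'):
    p=read_camera(c); X=cloud(p); m=(abs(X[...,0]-.56)<.05)&(abs(X[...,1]-.03)<.1)&(X[...,2]<.03); P=X[m]; print('bin floor',len(P),np.median(P,0))
save(p,'s4.png')
E
```

```text
shift mm [-111.4    1.3   91.4] yaw 0.07781354645950347 gap 0.051747198162735056 F 29.136102497577667 t 26.8
[-0.2669 -0.3663 -2.2755] [0.5484 0.0294 0.1898]
r 0.1436431444502134 ang 0.7487189128554265
lid 1663 [0.6707 0.0534 0.2088] [-0.9815 -0.0725  0.1774] angle 1.3920261373357747
shift mm [  0.3   1.1 153.8] yaw 0.07781663960077108 gap 0.05167855920402376 F 29.13597196340561 t 26.85
bin floor 855 [0.5471 0.0276 0.0065]
bin floor 1274 [0.5603 0.007  0.0057]
```

View pics/s4.png

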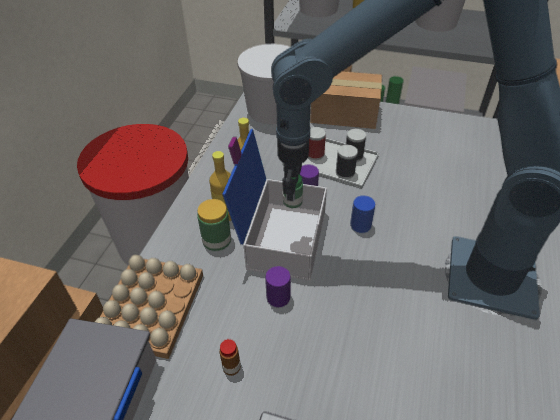

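The jar hangs at (291,190) above the middle of the open box, with the lid leaning back at (247,180) and nothing else moved. Lowering.

Emit:
servo_tool(moves=[{"dx":0,"dy":0,"dz":15,"wx":0,"wy":0,"wz":0,"grip":-0.19},{"dx":0,"dy":0,"dz":25,"wx":0,"wy":0,"wz":0,"grip":-0.19},{"dx":0,"dy":0,"dz":30,"wx":0,"wy":0,"wz":0,"grip":-0.19},{"dx":0,"dy":0,"dz":30,"wx":0,"wy":0,"wz":0,"grip":-0.19},{"dx":0,"dy":0,"dz":22,"wx":0,"wy":0,"wz":0,"grip":-0.19},{"dx":0,"dy":0,"dz":14,"wx":0,"wy":0,"wz":0,"grip":-0.19},{"dx":0,"dy":0,"dz":8,"wx":0,"wy":0,"wz":0,"grip":-0.19},{"dx":0,"dy":0,"dz":3,"wx":0,"wy":0,"wz":0,"grip":-0.19},{"dx":0,"dy":0,"dz":0,"wx":0,"wy":0,"wz":0,"grip":-0.19},{"dx":0,"dy":0,"dz":0,"wx":0,"wy":0,"wz":0,"grip":-0.19}])

```text
time_s: 28.2
position: [0.5491, 0.028, 0.0434]
tool_rot: [[0.997, 0.076, 0.001], [0.076, -0.997, 0.0], [0.001, 0.0, -1.0]]
force: [0.2, -0.1, -2.7]
finger_gap: 0.0514
grip_force: 29.1
```

Emit:
servo_tool(moves=[{"dx":0,"dy":0,"dz":2,"wx":0,"wy":0,"wz":0,"grip":-0.19},{"dx":0,"dy":0,"dz":2,"wx":0,"wy":0,"wz":0,"grip":-0.19},{"dx":0,"dy":0,"dz":2,"wx":0,"wy":0,"wz":0,"grip":-0.19},{"dx":0,"dy":0,"dz":0,"wx":0,"wy":0,"wz":0,"grip":-0.19},{"dx":0,"dy":0,"dz":0,"wx":0,"wy":0,"wz":0,"grip":-0.19}])

```text
time_s: 28.82
position: [0.5486, 0.028, 0.0368]
tool_rot: [[0.997, 0.076, -0.0], [0.076, -0.997, 0.0], [-0.0, -0.0, -1.0]]
force: [-0.1, 0.5, -1.8]
finger_gap: 0.0511
grip_force: 29.1
```

Emit:
servo_tool(moves=[{"dx":0,"dy":0,"dz":1,"wx":0,"wy":0,"wz":0,"grip":-0.19},{"dx":0,"dy":0,"dz":0.5,"wx":0,"wy":0,"wz":0,"grip":-0.19},{"dx":0,"dy":0,"dz":0,"wx":0,"wy":0,"wz":0,"grip":-0.19},{"dx":0,"dy":0,"dz":0,"wx":0,"wy":0,"wz":0,"grip":-0.19}])

```text
time_s: 29.32
position: [0.5488, 0.028, 0.0359]
tool_rot: [[0.997, 0.076, 0.0], [0.076, -0.997, -0.0], [0.0, 0.0, -1.0]]
force: [-2.7, -0.2, 5.5]
finger_gap: 0.0514
grip_force: 29.8
```

Contact with the floor. Release gently and rise.

Emit:
servo_tool(moves=[{"dx":0,"dy":0,"dz":0,"wx":0,"wy":0,"wz":0,"grip":-0.22},{"dx":0,"dy":0,"dz":0,"wx":0,"wy":0,"wz":0,"grip":-0.3},{"dx":0,"dy":0,"dz":0,"wx":0,"wy":0,"wz":0,"grip":-0.5},{"dx":0,"dy":0,"dz":0,"wx":0,"wy":0,"wz":0,"grip":-0.8},{"dx":0,"dy":0,"dz":0,"wx":0,"wy":0,"wz":0,"grip":-0.8},{"dx":0,"dy":0,"dz":-15,"wx":0,"wy":0,"wz":0,"grip":-0.8},{"dx":0,"dy":0,"dz":-30,"wx":0,"wy":0,"wz":0,"grip":-0.8},{"dx":0,"dy":0,"dz":-40,"wx":0,"wy":0,"wz":0,"grip":-0.8},{"dx":0,"dy":0,"dz":-45,"wx":0,"wy":0,"wz":0,"grip":-0.8},{"dx":-20,"dy":0,"dz":-45,"wx":0,"wy":0,"wz":0,"grip":-0.8},{"dx":-40,"dy":0,"dz":-20,"wx":0,"wy":0,"wz":0,"grip":-0.8},{"dx":-40,"dy":0,"dz":0,"wx":0,"wy":0,"wz":0,"grip":-0.8},{"dx":0,"dy":0,"dz":0,"wx":0,"wy":0,"wz":0,"grip":-0.8},{"dx":0,"dy":0,"dz":0,"wx":0,"wy":0,"wz":0,"grip":-0.8}])

```text
time_s: 31.08
position: [0.4498, 0.0204, 0.2311]
tool_rot: [[0.997, 0.076, 0.002], [0.076, -0.997, -0.0], [0.002, 0.0, -1.0]]
force: [1.4, 0.1, -0.4]
finger_gap: 0.0767
grip_force: 0.0
```

```bash
python3 ang.py
python3 - <<'E'
from w import *
for c in('wrist','scene','side'):
    p=read_camera(c); print(c); P=top(p,(.549,.028),.08,.1,.045)
    if c=='scene': save(p,'c5.png')
    if c!='wrist': top(p,(.58,-.358),.09,.11); top(p,(.53,.23),.09,.11,.05)
E
```

```text
shift mm [-12.7  -0.1 132.7] yaw 0.07581266000741925 gap 0.0767453693164669 F 0.0 t 31.075
[ 1.3572  0.0577 -0.3823] [0.4498 0.0204 0.2311]
r 0.24704217471850654 ang 0.5982131419869657
lid 1669 [0.6707 0.0533 0.2089] [-0.9813 -0.0725  0.1782] angle 1.3911643670862102
wrist
top 2565 [0.5498 0.027  0.0909] ((549.2310791015625, 26.971952438354492), 23.020694732666016)
scene
top 159 [0.5512 0.0309 0.091 ] ((549.196044921875, 28.53864860534668), 24.70272445678711)
top 191 [ 0.5815 -0.3534  0.0986] ((578.8208618164062, -357.9488525390625), 34.17488098144531)
top 318 [0.5324 0.2281 0.0956] ((530.607666015625, 227.66915893554688), 33.614784240722656)
side
top 197 [0.5481 0.0341 0.0901] ((550.73291015625, 29.25536346435547), 25.210119247436523)
top 144 [ 0.583  -0.3522  0.0989] ((580.7385864257812, -353.64300537109375), 35.064491271972656)
top 416 [0.5302 0.2297 0.0957] ((530.4492797851562, 228.3626251220703), 31.529056549072266)
```

View pics/s3.png

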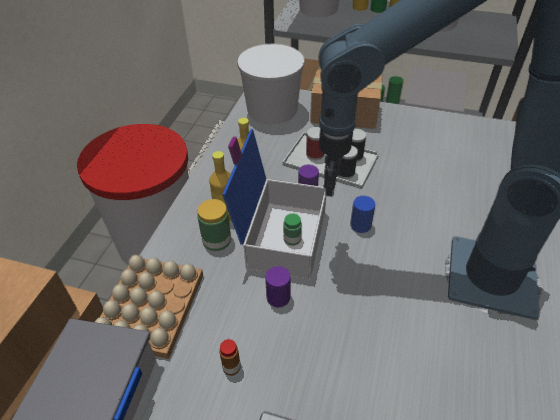

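The jar stands upright in the box at (292,228), the lid leans back at (247,185), the red tin is on the tray at (316,142), and the gripper is clear.

```bash
python3 -c "from bench import hand_in; print(hand_in())"
```

```text
the job is handed in; nothing more can be done
None
```

The job is handed in: the red tin stands on the tray, the lid leans open at its stop, and the jar stands upright on the box floor, gripped at about 29 N; it took about 31 s with nothing else seen to have moved.

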